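Uncap the spring gauge, park its cap and pull it to the set index

ROBOT

A 6-joint arm with a two-finger parallel gripper is mounted at the origin on a cart in front of the work surface, level with it; the furniture and walls round the work are solid. World frame = base frame: x ahead of the robot, y to its left, z up, the work surface at z = 0. Lengths are in m, angles in degrees, forces in N, time in s.
With the tool pointing down it reaches from about 0.3 to 0.75 m from the base axis. Payload 8.5 kg.
Tool frame: the origin (TCP) lies midway between the tips of the shut fingers; the grasp point (between the pads) lies 19 mm behind it; z points along the fingers, y is the line along which they close (so a half turn about z gives the same grasp; the last joint's range is limited). The gripper opens to 85 mm and grips with 20 to 120 N. Pads are 22 mm wide; open, the fingers measure 114 mm over their backs; the gripper's body (76 mm by 85 mm) begins 54 mm behind the grasp point. The pads swing forward as they close: fully open they stand 13 mm farther back than shut.
Start: joints at [64.784, 21.807, 74.336, -0, 83.858, -12.336], TCP at [0.123, 0.536, 0.231] pointing down, gripper open.
Joint ranges: [-178.18, 178.18], [-50.72, 133.34], [12.68, 142.11], [-81.47, 261.47], [9.98, 163.14], [-165.26, 165.26]. Speed limits (degrees/s): [136.94, 136.94, 180, 180, 180, 180].

INTERFACE

Orientations are given as a 3x3 rotation matrix whose columns are the frame's x, y, z axes.
In Python, from rig import env gives the robot as it stands. The module is installed in compiled form; this text tells all that it offers.
- The arm moves only by the tool jog_arm, never from a script. Its argument "targets" is a list of rows, each a list of 6 numbers: the shift along the tool's x, y, z in cm, then the turn, a rotation vector about the tool's x, y, z in degrees. A call has 1 to 8 rows; each row is the pose to reach, as a shift and turn from the pose commanded when the call began, along the tool's axes at that moment; what a row does not reach only later rows make up. A row lasts 1/12 s, in which the tool goes at most 41.7 mm and 7.16 degrees, less where a joint would pass 70% of its speed; a pose out of reach is approached as far as the arm can. A call with a gripper value outside its range is refused whole. "hand" is the opening, from 0 (shut) to 1 (fully open), set as the call begins (left out, the last holds). The fingers move at their own pace and stop on an object; "newtons" is the grip in N (left out, the last holds). Time passes only in rows, so rows that repeat a pose let the fingers close. It gives the time, the measured TCP pose, the force, the opening and the grip force at its end, in the units of the state.
- env.observe(): the state, without advancing time (a new reading comes with each control period).
- env.get_image(name): name is "side" or "top" or "wrist"; returns a dict with "frame" (384x512x3 uint8, red, green, blue), "depth" (384x512 float32, m along the optical axis (not along the pixel's ray), 0 where there is no reading), "fovy" (degrees; the focal length in pixels is half the picture's height over the tangent of half this angle, whatever the lens; pixels are square), "cx", "cy" (the principal point, pixels), "cam_to_world" (4x4, takes a point from camera to world coordinates). Camera axes: x right, y down, z forward; pixel columns grow to the right and rows downward; lengths in m; the calibration is good to about 2 mm. A picture is of the moment at which its call begins.
- env.close_job(): hands the job in; it is judged then, once.
Trained networks look in the newest picture that a camera, given by its name, has taken for a name from the list of things; names that differ only in an ending like _2 or _b are one class to them, and where a whole thing is asked for, a point or a joint stands for the part that bears it (a point fixed in the world has none). Each returns a list of dicts, best first, with "score" (0 to 1); they miss things now and then, are a little off and sometimes report something else, mostly with a low value. They report only what shows in the picture. A call takes as long as a camera call. They do not tell look-alikes from the thing itself.
- env.regions_of(camera, target): "pixels" (384x512 bool, what is visible of it) and "point" ([row, column] in pixels, amid what is visible of it).
The state is a dict: "time_s": time; "q": joint angles; "qvel": joint speeds; "joint_efforts": joint torques, N m; "position": TCP position; "tool_rot": TCP orientation; "ft_force": force on the tool from outside, world axes, zero at the start; "wrist_torque": the same for the moment, N m; "grip_width": finger opening in m; "gripper_force": force on a finger pad.
Only numpy, scipy, OpenCV 4.12 (cv2) and the standard library are available. Lean on these libraries where they do the work, as an engineer would, in place of code of your own. Each camera call takes 0.05 s, during which the arm holds its last target. There are 200 camera calls.

TASK

Take the loose protective cap off the slanted spring gauge and set it down, not dropped, open end down, in the round cap rest. Then draw the gauge's knob out along its barrel until the pointer on the side is level with the black index clip, hold it there for two seconds, and ease the knob fully home again rather than letting it snap back. Leave the index clip, the setting ring, the plug gauge and the spanner where they are.

Things in the scene. Friction and masses are not known exactly. Their poses are not given: they have to be found in the camera images.
- gauge: Spring gauge fixed to the bench: grey foot 130 x 90 x 10 mm, aluminium barrel of 40 mm diameter leaning 30 degrees. Origin: centre of underside, z up. Barrel axis in this frame: from (30, 0, 60) mm along (-0.5, 0, 0.866) (roughly at the robot). Along the axis, u mm from that point: flange of 48 mm diameter up to u = 80, nose of 30 mm up to u = 104, then the knob
- cap: Loose black plastic cap: cup 40 mm outer diameter, 66 mm long, rim 46 mm diameter over 6 mm at the open end; bore 32.5 mm, 62 mm deep; 60 g. Starts over the gauge's nose and knob with its mouth on the flange (u = 80); comes off along the barrel axis, clear of the knob after 60 mm. Origin: centre of the open end, z to the closed end
- cap_rest: Aluminium cap rest fixed to the bench: plate 85 x 85 x 6 mm with a round upright wall, 65 mm outer and 58 mm inner diameter, whose top is 22 mm above the bench. Origin: centre of the underside, z up; the floor inside the wall is 6 mm above the origin, where the cap's open end must stand
- knob (a point): Centre of the dark steel pull knob, 20 mm diameter, 28 mm long along its z, which is the barrel axis pointing out. At home it spans u = 110 to 138 (its lower end 6 mm above the nose), hidden inside the cap until this is off. Moves with the plunger
- pointer (a point): Tip of the plunger's side pointer, a dark steel tongue 10 mm wide and 4 mm thick that sticks out of the slot on the barrel's own +y side; it moves with the knob; u = 34 mm at home. Frame as knob
- index (a point): Tip of the index clip, a black block of 18 x 14 x 12 mm with a screw, clamped on the thin steel side rail (with ticks, parallel to the barrel, 44 mm to its +y side, u = 21 to 79); its 4 mm tongue points at the barrel; u = 34 mm + clip. Frame as knob
- plunger (a joint): How far the knob and pointer are drawn out, m: 0 home, 0.042 full travel; sprung home with about 2.5 N at 0 rising to about 10 N at 0.03. The pointer is level with the index when plunger equals clip
- clip (a joint): Place of the index clip on its rail, m above the pointer's home position (0.014 to 0.032); stiff, not to be moved
- setting_ring: Steel setting ring, 60 mm diameter, 18 mm high, lying flat; not to be disturbed. Origin: centre of underside
- plug: Black plug gauge, 28 mm diameter, standing 100 mm high; not to be disturbed. Origin: centre of underside
- wrench: Steel combination spanner, 146 mm long, lying flat; not to be disturbed. Origin: centre of underside
There are look-alikes about, which are no part of the job. Leave any yellow look-alike of the cap alone.

How it is judged:
By the outcome, as a careful person would: the job done as asked, in the order asked, and still so for the second after the job is handed in, with the robot touching nothing.
It also fails if it takes over 59 s, if anything falls off the work surface, if the arm or the gripper's body presses on something with over 40 N, if the wrist force passes 120 N, or if a joint passes its speed limit or range.

## Working session

There is one attempt and no reset: what is moved stays moved. The work goes in short steps, Python scripts to look and compute and a tool call to move; the robot and the scene stay as the last step left them, time stands still between calls to the robot, and variables do not carry over. Pictures are saved under pics/ and viewed, at most 10 in all, crops included, and the job is handed in when it is done.

Besides the shell and the picture viewer there is one more tool, called by a JSON object that holds its "method" and its "body". jog_arm: Moves the arm, as the interface text tells. Its arguments: {"type":"object","properties":{"targets":{"type":"array","items":{"type":"array","items":{"type":"number"}}},"hand":{"type":"number"},"newtons":{"type":"number"}},"required":["targets"]}

```bash
mkdir -p pics
cat > h.py <<'E'
import numpy as np, cv2
from rig import env
def K(im): 
    f=im["frame"].shape[0]/2/np.tan(np.radians(im["fovy"]/2)); return f
def pts(im,mask):
    r,c=np.nonzero(mask&(im["depth"]>0)); d=im["depth"][r,c]; f=K(im)
    p=np.stack([(c-im["cx"])/f*d,(r-im["cy"])/f*d,d,np.ones_like(d)],1)
    return (p@np.array(im["cam_to_world"]).T)[:,:3]
def proj(im,P):
    T=np.linalg.inv(np.array(im["cam_to_world"])); q=(T@np.r_[P,1])[:3]; f=K(im)
    return np.array([im["cy"]+f*q[1]/q[2],im["cx"]+f*q[0]/q[2]])
def save(im,n,crop=None,s=1):
    a=im["frame"][:,:,::-1]
    if crop: a=a[crop[0]:crop[1],crop[2]:crop[3]]
    cv2.imwrite("pics/"+n,cv2.resize(a,None,fx=s,fy=s,interpolation=cv2.INTER_CUBIC))
E
python3 - <<'E'
from h import *
ims={}
for n in ["side","top"]:
    im=ims[n]=env.get_image(n); save(im,n+"0.png",s=1.5)
    print(n,np.round(np.array(im["cam_to_world"]),3).tolist(),im["fovy"])
    for t in ["gauge","cap","cap_rest","index","pointer","setting_ring","plug","wrench"]:
        for r in env.regions_of(n,t)[:3]:
            p=pts(im,r["pixels"])
            print(t,round(r["score"],2),np.round(r["point"]),r["pixels"].sum(),np.round(np.median(p,0),3),np.round(p.min(0),3),np.round(p.max(0),3)) if len(p) else print(t,r["score"],r["point"])
E
```

```text
side [[1.0, 0.004, -0.01, 0.605], [0.011, -0.442, 0.897, -1.094], [-0.001, -0.897, -0.442, 0.663], [0.0, 0.0, 0.0, 1.0]] 46.75089807213233
gauge 0.85 [251. 259.] 1670 [ 0.591 -0.162  0.014] [ 0.51  -0.203 -0.001] [0.65  0.01  0.139]
cap 0.95 [266. 197.] 527 [ 0.436 -0.211  0.032] [ 0.387 -0.236  0.   ] [ 0.472 -0.125  0.048]
cap 0.87 [288. 230.] 554 [ 0.527 -0.307  0.035] [ 0.487 -0.317 -0.   ] [ 0.56  -0.226  0.048]
cap 0.82 [207. 242.] 530 [ 0.555 -0.168  0.165] [ 0.493 -0.18  -0.   ] [0.587 0.17  0.198]
cap_rest 0.55 [198. 251.] 239 [0.566 0.197 0.011] [ 0.53  -0.162 -0.001] [0.596 0.278 0.198]
setting_ring 0.64 [230. 199.] 259 [ 0.425 -0.024  0.017] [ 0.397 -0.046  0.001] [0.454 0.018 0.023]
setting_ring 0.19 [253. 258.] 1718 [ 0.589 -0.162  0.014] [ 0.509 -0.206 -0.   ] [0.649 0.048 0.141]
plug 0.59 [223. 320.] 316 [ 0.758 -0.049  0.058] [ 0.745 -0.057  0.004] [ 0.772 -0.027  0.103]
wrench 0.6 [280. 326.] 330 [ 0.757 -0.235  0.006] [ 0.734 -0.289 -0.002] [ 0.781 -0.133  0.011]
top [[0.205, -0.955, 0.216, 0.414], [-0.979, -0.201, 0.041, -0.054], [0.004, -0.219, -0.976, 1.003], [0.0, 0.0, 0.0, 1.0]] 51.67649486136446
gauge 0.57 [224. 307.] 1348 [ 0.568 -0.132  0.011] [ 0.509 -0.202 -0.004] [ 0.648 -0.088  0.142]
cap 0.93 [212. 240.] 425 [0.57  0.024 0.038] [ 0.54  -0.009 -0.   ] [0.601 0.059 0.048]
cap 0.91 [228. 319.] 510 [ 0.549 -0.15   0.182] [ 0.52  -0.174  0.128] [ 0.588 -0.128  0.197]
cap 0.73 [254. 366.] 496 [ 0.526 -0.288  0.037] [ 0.493 -0.318 -0.003] [ 0.568 -0.27   0.049]
cap_rest 0.97 [208. 175.] 1122 [0.549 0.193 0.006] [ 0.501  0.143 -0.003] [0.6   0.244 0.026]
setting_ring 0.54 [273. 240.] 377 [ 0.422 -0.009  0.017] [ 0.393 -0.042 -0.004] [0.453 0.021 0.022]
plug 0.63 [143. 281.] 197 [ 0.747 -0.038  0.076] [ 0.742 -0.051  0.   ] [ 0.766 -0.024  0.103]
wrench 0.86 [165. 346.] 297 [ 0.755 -0.208  0.005] [ 0.732 -0.283 -0.005] [ 0.773 -0.146  0.01 ]
```

View pics/side0.png

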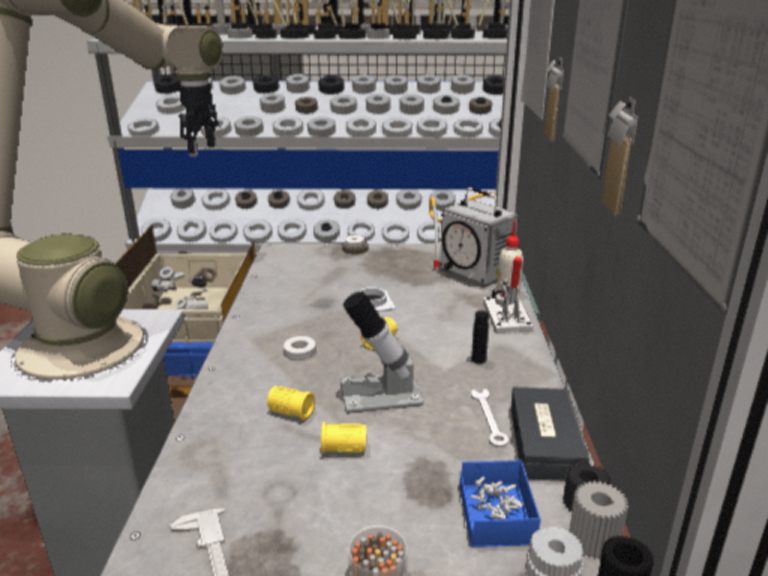

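View pics/top0.png

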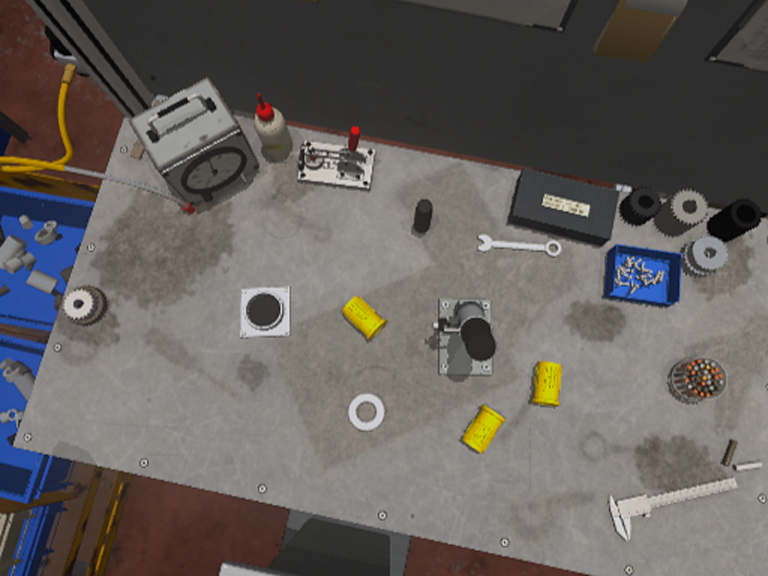

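The black cap sits on the gauge at side0 (365,312) and top0 (478,338). The look-alikes are three yellow caps, at side0 (290,402), (343,438) and (380,332); top0 shows them at (483,428), (547,384) and (363,317). I choose the black one on the barrel. The rest is at top0 (264,310). Next I fit the gauge pose and take one close crop.

```bash
cat > fit.py <<'E'
from h import *
from scipy.optimize import least_squares
def axis(p):
    x,y,z,a=p; c,s=np.cos(a),np.sin(a); R=np.array([[c,-s,0],[s,c,0],[0,0,1]])
    return R@[.03,0,.06]+[x,y,z], R@[-.5,0,.8660254], R
def cylfit(P,p0,u0=.088,u1=.140,r=.02):
    "fit axis to cap wall points; yaw,x,y,z"
    p=np.array(p0,float)
    for _ in range(4):
        o,d,R=axis(p); v=P-o; u=v@d; rad=np.linalg.norm(v-u[:,None]*d,axis=1)
        m=(u>u0)&(u<u1)&(abs(rad-r)<.008)
        def f(q):
            o,d,R=axis(q); v=P[m]-o; u=v@d
            return np.r_[np.linalg.norm(v-u[:,None]*d,axis=1)-r, (q[2])*3]
        s=least_squares(f,p,loss="soft_l1",f_scale=.001); p=s.x
    return p,m.sum(),np.sqrt(np.mean(f(p)**2))
E
python3 - <<'E'
from fit import *
for n in ["top","side"]:
    im=env.get_image(n); P=pts(im,np.ones(im["depth"].shape,bool))
    B=P[(abs(P[:,0]-.58)<.13)&(abs(P[:,1]+.15)<.1)&(P[:,2]<.25)]
    F=B[(abs(B[:,2]-.010)<.003)&(abs(B[:,0]-.585)<.09)&(abs(B[:,1]+.15)<.065)]
    rc=cv2.minAreaRect((F[:,:2]*1000).astype(np.float32)); print(n,"foot rect",rc,len(F))
    for a0 in (-.1,.1): print("cap",np.round(cylfit(B,[.59,-.15,0,a0])[0],4),"barrel",np.round(cylfit(B,[.59,-.15,0,a0],.02,.07)[0],4),len(B))
    g=B[(B[:,2]>.15)]; print(g[:,:].max(0),g.min(0))
    R=P[(abs(P[:,0]-.55)<.07)&(abs(P[:,1]-.193)<.07)]
    ring=R[abs(R[:,2]-.022)<.003]; print("rest ring",cv2.minEnclosingCircle((ring[:,:2]*1000).astype(np.float32)),len(ring))
    pl=R[abs(R[:,2]-.006)<.003]; print("plate",cv2.minAreaRect((pl[:,:2]*1000).astype(np.float32)),np.median(R[:,2]))
    z=im["frame"]
im=env.get_image("side"); save(im,"sc.png",(185,285,215,295),6)
E
```

```text
top foot rect ((577.8926391601562, -147.2152862548828), (128.6301727294922, 89.76518249511719), 9.963930130004883) 781
cap [ 0.5784 -0.1483  0.      0.1852] barrel [ 0.5782 -0.1483  0.      0.252 ] 7914
cap [ 0.5784 -0.1483  0.      0.1852] barrel [ 0.5782 -0.1483  0.      0.252 ] 7914
[ 0.57860607 -0.13189847  0.19586717] [ 0.51988712 -0.17613306  0.15012319]
rest ring ((550.28955078125, 192.9503936767578), 32.360774993896484) 100
plate ((549.194091796875, 192.26576232910156), (135.71383666992188, 135.50733947753906), 89.44644927978516) 0.0010598201409730557
side foot rect ((579.7364501953125, -149.62477111816406), (129.87127685546875, 93.84920501708984), 10.819372177124023) 709
cap [ 0.5809 -0.1481 -0.      0.186 ] barrel [ 0.5805 -0.1478 -0.      0.1746] 5485
cap [ 0.5809 -0.1481 -0.      0.186 ] barrel [ 0.5805 -0.1478 -0.      0.1733] 5485
[ 0.57953574 -0.13714531  0.19785629] [ 0.52242896 -0.18080033  0.15000626]
rest ring ((548.7936401367188, 192.07644653320312), 35.93067932128906) 49
plate ((548.4889526367188, 192.82882690429688), (135.6760711669922, 138.20584106445312), 87.94927215576172) 0.0032121097591296666
```

View pics/sc.png

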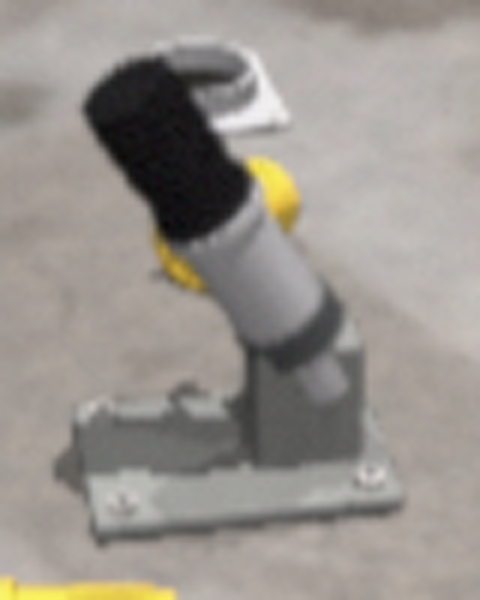

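The crop confirms a black cap on the leaning barrel. The fits agree: gauge at (0.5795, -0.148), yaw about 10.5°, and rest at (0.5495, 0.1925). Next is a goal planner.

```bash
cat > plan.py <<'E'
from fit import *
from scipy.spatial.transform import Rotation as Ro
G=[.5795,-.1483,0,.184]
def gpose(u,g=G,sgn=None):
    o,d,R=axis(g); z=-d; y=R[:,1]; x=np.cross(y,z); T=np.stack([x,y,z],1)
    S=np.array(env.observe()["tool_rot"]).reshape(3,3)
    if (Ro.from_matrix(S.T@T).magnitude()>np.pi/2): T=T@np.diag([-1,-1,1])
    return o+u*d,T
def row(p,T):
    s=env.observe(); S=np.array(s["tool_rot"]).reshape(3,3)
    sh=S.T@(p-np.array(s["position"]))*100; rv=Ro.from_matrix(S.T@T).as_rotvec(degrees=True)
    print("row",np.round(np.r_[sh,rv],2).tolist(),"rows~",round(max(np.linalg.norm(sh)/4.17,np.linalg.norm(rv)/7.16),1))
E
python3 - <<'E'
from plan import *
s=env.observe(); print(np.round(np.array(s["tool_rot"]),3),s["position"],s["time_s"])
p,T=gpose(.215); print(p,T); row(p,T); row(p@np.diag([1,1,1])+[0,0,.0],T)
row(np.array([.42,.2,.33]),T)
E
```

```text
[[-0.975  0.223  0.   ]
 [ 0.223  0.975 -0.   ]
 [-0.    -0.    -1.   ]] [0.12260081 0.53614062 0.23131494] 1.05
[ 0.50330822 -0.16247967  0.24619546] [[-0.85140664 -0.18296351  0.49155985]
 [-0.15845104  0.98311971  0.09148175]
 [-0.5         0.         -0.8660254 ]]
row [-52.69, -59.62, -1.48, -6.13, -29.58, -22.88] rows~ 19.1
row [-52.69, -59.62, -1.48, -6.13, -29.58, -22.88] rows~ 19.1
row [-36.48, -26.14, -9.87, -6.13, -29.58, -22.88] rows~ 11.0
```

{"method": "jog_arm", "body": {"targets": [[-52.7, -59.6, -1.5, -6.1, -29.6, -22.9], [-52.7, -59.6, -1.5, -6.1, -29.6, -22.9], [-52.7, -59.6, -1.5, -6.1, -29.6, -22.9], [-52.7, -59.6, -1.5, -6.1, -29.6, -22.9], [-52.7, -59.6, -1.5, -6.1, -29.6, -22.9], [-52.7, -59.6, -1.5, -6.1, -29.6, -22.9], [-52.7, -59.6, -1.5, -6.1, -29.6, -22.9], [-52.7, -59.6, -1.5, -6.1, -29.6, -22.9]], "hand": 1}}

```text
time_s: 1.72
position: [0.2785, 0.2486, 0.2376]
tool_rot: [[-0.851, -0.185, 0.492], [-0.161, 0.983, 0.092], [-0.501, -0.001, -0.866]]
ft_force: [1.7, 0.7, 0.5]
grip_width: 0.0858
gripper_force: 0.0
```

```bash
cat > g.py <<'E'
import sys
from plan import *
s=env.observe(); print(s["time_s"],np.round(s["position"],4),np.round(s["ft_force"],1),round(s["grip_width"],4),round(s["gripper_force"],1))
p,T=gpose(float(sys.argv[1])); row(p,T)
E
python3 g.py .215
```

```text
1.7167 [0.2785 0.2486 0.2376] [1.7 0.7 0.5] 0.0858 0.0
row [-12.96, -44.56, 6.54, 0.01, 0.05, 0.13] rows~ 11.2
```

{"method": "jog_arm", "body": {"targets": [[-13, -44.6, 6.5, 0, 0, 0], [-13, -44.6, 6.5, 0, 0, 0], [-13, -44.6, 6.5, 0, 0, 0], [-13, -44.6, 6.5, 0, 0, 0], [-13, -44.6, 6.5, 0, 0, 0], [-13, -44.6, 6.5, 0, 0, 0], [-13, -44.6, 6.5, 0, 0, 0], [-13, -44.6, 6.5, 0, 0, 0]]}}

```text
time_s: 2.38
position: [0.4153, -0.0006, 0.2427]
tool_rot: [[-0.851, -0.182, 0.493], [-0.159, 0.983, 0.09], [-0.501, -0.001, -0.866]]
ft_force: [1.2, 1.5, 1.1]
grip_width: 0.0856
gripper_force: 0.0
```

```bash
python3 g.py .215
```

```text
2.3833 [ 0.4153 -0.0006  0.2427] [1.2 1.5 1.1] 0.0856 0.0
row [-5.1, -17.52, 2.58, -0.09, 0.05, 0.01] rows~ 4.4
```

{"method": "jog_arm", "body": {"targets": [[-5.1, -17.5, 2.6, 0, 0, 0], [-5.1, -17.5, 2.6, 0, 0, 0], [-5.1, -17.5, 2.6, 0, 0, 0], [-5.1, -17.5, 2.6, 0, 0, 0], [-5.1, -17.5, 2.6, 0, 0, 0], [-5.1, -17.5, 2.6, 0, 0, 0], [-5.1, -17.5, 2.6, 0, 0, 0]]}}

```text
time_s: 2.97
position: [0.503, -0.1603, 0.2447]
tool_rot: [[-0.852, -0.182, 0.49], [-0.158, 0.983, 0.091], [-0.499, 0.0, -0.867]]
ft_force: [0.3, 0.4, 0.3]
grip_width: 0.0857
gripper_force: 0.0
```

```bash
python3 g.py .107
python3 - <<'E'
from plan import *
im=env.get_image("wrist"); save(im,"w1.png",s=1.4)
P=pts(im,np.ones(im["depth"].shape,bool)); B=P[(abs(P[:,0]-.58)<.13)&(abs(P[:,1]+.15)<.1)&(P[:,2]<.25)]
print(cylfit(B,G,.088,.14)); s=env.observe(); S=np.array(s["tool_rot"]); print(np.round(S.T@(np.array(im["cam_to_world"])[:3,3]-s["position"]),3), np.round(S.T@np.array(im["cam_to_world"])[:3,:3],2))
for t in ["cap","index","pointer"]:
    for r in env.regions_of("wrist",t)[:2]:
        q=pts(im,r["pixels"]); print(t,r["score"],r["point"],np.median(q,0))
o,d,R=axis(G); print("closed end centre expected px",proj(im,o+.146*d))
E
```

```text
2.9667 [ 0.503  -0.1603  0.2447] [0.3 0.4 0.3] 0.0857 0.0
row [-0.08, -0.22, 10.66, 0.0, -0.09, -0.04] rows~ 2.6
(array([ 5.80568501e-01, -1.49629471e-01,  1.37543355e-10,  1.84692028e-01]), np.int64(491), np.float64(0.00048124154098780087))
[ 0.074 -0.001 -0.143] [[-0.   -0.96 -0.3 ]
 [ 1.   -0.    0.  ]
 [-0.   -0.3   0.96]]
cap 0.89 [15.4, 220.0] [ 0.44957104 -0.20659959  0.04016929]
cap 0.82 [194.0, 254.2] [ 0.53837565 -0.1574199   0.18274407]
index 0.55 [176.4, 296.6] [ 0.56670155 -0.10130048  0.11415465]
pointer 0.49 [170.7, 276.5] [ 0.58587647 -0.11836322  0.09174466]
closed end centre expected px [202.68307417 252.84789426]
```

View pics/w1.png

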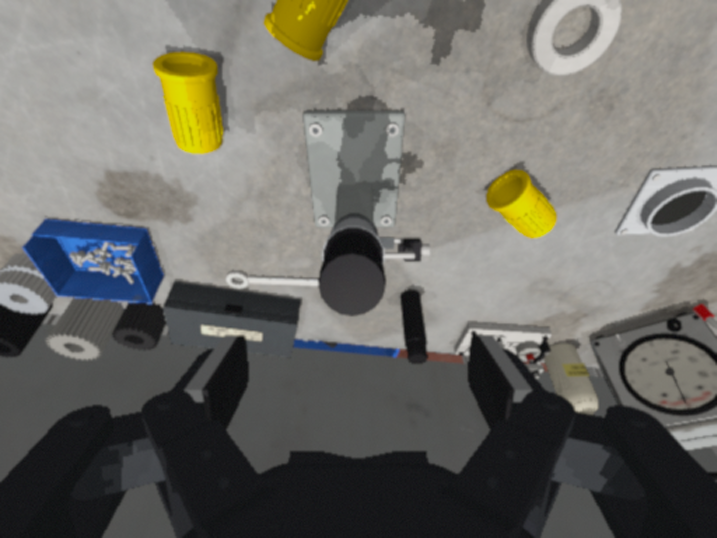

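The wrist picture shows the black cap centred between the fingers at (353,285), with the clip to its right at (412,248). The wrist fit agrees within 1.5 mm, so I descend along the axis and grip.

{"method": "jog_arm", "body": {"targets": [[0, -0.2, 3.6, 0, 0, 0], [0, -0.2, 7.2, 0, 0, 0], [0, -0.2, 10.6, 0, 0, 0], [0, -0.2, 10.6, 0, 0, 0], [0, -0.2, 10.6, 0, 0, 0]]}}

```text
time_s: 3.58
position: [0.5552, -0.1509, 0.1527]
tool_rot: [[-0.852, -0.185, 0.489], [-0.16, 0.983, 0.093], [-0.498, 0.001, -0.867]]
ft_force: [-0.5, 0.3, 0.9]
grip_width: 0.0852
gripper_force: 0.0
```

{"method": "jog_arm", "body": {"targets": [[0, 0, 0, 0, 0, 0], [0, 0, 0, 0, 0, 0], [0, 0, 0, 0, 0, 0], [0, 0, 0, 0, 0, 0], [0, 0, 0, 0, 0, 0], [0, 0, 0, 0, 0, 0]], "hand": 0, "newtons": 35}}

```text
time_s: 4.08
position: [0.5557, -0.1533, 0.1551]
tool_rot: [[-0.851, -0.182, 0.493], [-0.16, 0.983, 0.088], [-0.501, -0.004, -0.865]]
ft_force: [-6.2, -4.0, 6.4]
grip_width: 0.0397
gripper_force: 34.3
```

```bash
python3 g.py .187
```

```text
4.0833 [ 0.5557 -0.1533  0.1551] [-6.2 -4.   6.4] 0.0397 34.3
row [0.04, 0.03, -7.74, -0.22, 0.07, 0.08] rows~ 1.9
```

{"method": "jog_arm", "body": {"targets": [[0, 0, -1.5, 0, 0, 0], [0, 0, -3, 0, 0, 0], [0, 0, -4.5, 0, 0, 0], [0, 0, -6, 0, 0, 0], [0, 0, -8, 0, 0, 0], [0, 0, -10, 0, 0, 0], [0, 0, -10, 0, 0, 0]]}}

```text
time_s: 4.67
position: [0.5061, -0.1621, 0.2437]
tool_rot: [[-0.85, -0.182, 0.495], [-0.16, 0.983, 0.087], [-0.502, -0.006, -0.865]]
ft_force: [0.0, -0.6, -0.9]
grip_width: 0.0398
gripper_force: 36.6
```

```bash
cat > r.py <<'E'
import sys
from plan import *
s=env.observe(); print(s["time_s"],np.round(s["position"],4),np.round(s["ft_force"],1),round(s["grip_width"],4),round(s["gripper_force"],1))
T=np.stack([[-1,0,0],[0,1,0],[0,0,-1]],1).astype(float)
p=np.array([float(v) for v in sys.argv[1:4]]); row(p,T)
E
python3 r.py .5495 .1925 .12
```

```text
4.6667 [ 0.5061 -0.1621  0.2437] [ 0.  -0.6 -0.9] 0.0398 36.6
row [-3.16, 34.15, 15.92, 2.45, 30.11, 10.34] rows~ 9.1
```

{"method": "jog_arm", "body": {"targets": [[-3.2, 34.1, 15.9, 2.5, 30.1, 10.3], [-3.2, 34.1, 15.9, 2.5, 30.1, 10.3], [-3.2, 34.1, 15.9, 2.5, 30.1, 10.3], [-3.2, 34.1, 15.9, 2.5, 30.1, 10.3], [-3.2, 34.1, 15.9, 2.5, 30.1, 10.3], [-3.2, 34.1, 15.9, 2.5, 30.1, 10.3], [-3.2, 34.1, 15.9, 2.5, 30.1, 10.3], [-3.2, 34.1, 15.9, 2.5, 30.1, 10.3]]}}

```text
time_s: 5.33
position: [0.5412, 0.1278, 0.1399]
tool_rot: [[-1.0, -0.002, -0.005], [-0.002, 1.0, 0.003], [0.005, 0.003, -1.0]]
ft_force: [0.0, -0.8, 0.2]
grip_width: 0.0396
gripper_force: 36.6
```

```bash
python3 r.py .5495 .1925 .09
```

```text
5.3333 [0.5412 0.1278 0.1399] [ 0.  -0.8  0.2] 0.0396 36.6
row [-0.87, 6.45, 5.01, 0.2, -0.28, 0.12] rows~ 2.0
```

{"method": "jog_arm", "body": {"targets": [[-0.9, 6.5, 5, 0, 0, 0], [-0.9, 6.5, 5, 0, 0, 0], [-0.9, 6.5, 5, 0, 0, 0], [-0.9, 6.5, 5, 0, 0, 0], [-0.9, 6.5, 5, 0, 0, 0], [-0.9, 6.5, 5, 0, 0, 0]]}}

```text
time_s: 5.83
position: [0.5504, 0.1896, 0.0924]
tool_rot: [[-1.0, -0.0, -0.003], [-0.0, 1.0, 0.003], [0.003, 0.003, -1.0]]
ft_force: [0.1, -0.1, -0.8]
grip_width: 0.0398
gripper_force: 36.7
```

```bash
python3 r.py .5495 .1925 .036
python3 - <<'E'
from plan import *
im=env.get_image("wrist"); save(im,"w2.png",s=1.2)
P=pts(im,np.ones(im["depth"].shape,bool)); R=P[(abs(P[:,0]-.55)<.07)&(abs(P[:,1]-.193)<.07)]
ring=R[abs(R[:,2]-.022)<.002]; print(cv2.minEnclosingCircle((ring[:,:2]*1000).astype(np.float32)),len(ring))
ims=env.get_image("side")
s=env.observe(); p=np.array(s["position"]); D=pts(ims,np.ones(ims["depth"].shape,bool)); fr=ims["frame"][ims["depth"]>0]
C=D[(abs(D[:,0]-p[0])<.06)&(abs(D[:,1]-p[1])<.05)&(D[:,2]>.03)&(D[:,2]<.11)]
print(np.round(C.min(0),4),np.round(C.max(0),4),len(C))
save(ims,"s2.png",(150,230,205,305),6)
E
```

```text
5.8333 [0.5504 0.1896 0.0924] [ 0.1 -0.1 -0.8] 0.0398 36.7
row [0.07, 0.27, 5.64, 0.19, -0.15, 0.02] rows~ 1.4
((551.903564453125, 191.73971557617188), 32.344200134277344) 602
[0.5293 0.1537 0.0653] [0.571  0.1945 0.1099] 165
```

View pics/s2.png

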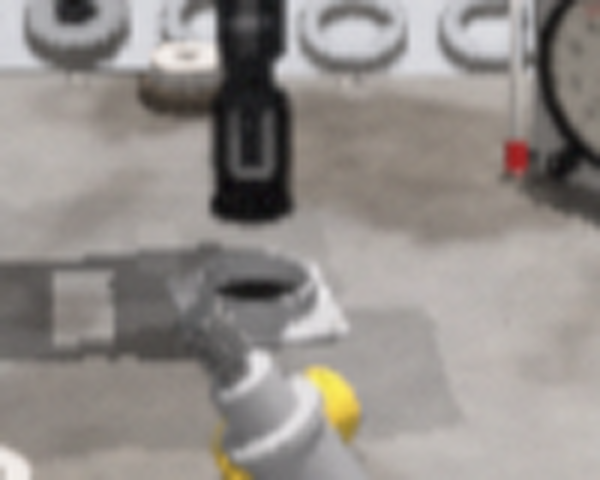

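The cap hangs upright over the rest, mouth at about z 0.065 and side crop (252,205). I lower it, then feel for the floor.

{"method": "jog_arm", "body": {"targets": [[0, 0.2, 2, 0, 0, 0], [0, 0.2, 4, 0, 0, 0], [0, 0.2, 5, 0, 0, 0], [0, 0.2, 5, 0, 0, 0], [0, 0.2, 5, 0, 0, 0]]}}

```text
time_s: 6.35
position: [0.5499, 0.1922, 0.042]
tool_rot: [[-1.0, -0.001, -0.004], [-0.001, 1.0, 0.003], [0.004, 0.003, -1.0]]
ft_force: [0.8, 0.1, 0.3]
grip_width: 0.0399
gripper_force: 36.6
```

{"method": "jog_arm", "body": {"targets": [[0, 0, 0.1, 0, 0, 0], [0, 0, 0.2, 0, 0, 0], [0, 0, 0.3, 0, 0, 0], [0, 0, 0.4, 0, 0, 0], [0, 0, 0.4, 0, 0, 0], [0, 0, 0.4, 0, 0, 0]]}}

```text
time_s: 6.85
position: [0.5496, 0.1927, 0.0376]
tool_rot: [[-1.0, -0.002, -0.004], [-0.002, 1.0, 0.003], [0.004, 0.003, -1.0]]
ft_force: [0.1, 0.5, -0.1]
grip_width: 0.0396
gripper_force: 36.6
```

{"method": "jog_arm", "body": {"targets": [[0, 0, 0.1, 0, 0, 0], [0, 0, 0.2, 0, 0, 0], [0, 0, 0.2, 0, 0, 0], [0, 0, 0.2, 0, 0, 0]]}}

```text
time_s: 7.18
position: [0.5496, 0.1927, 0.0354]
tool_rot: [[-1.0, -0.002, -0.004], [-0.002, 1.0, 0.003], [0.004, 0.003, -1.0]]
ft_force: [-1.9, 0.4, -0.6]
grip_width: 0.0394
gripper_force: 36.7
```

{"method": "jog_arm", "body": {"targets": [[0, 0, 0.05, 0, 0, 0], [0, 0, 0.1, 0, 0, 0], [0, 0, 0.1, 0, 0, 0], [0, 0, 0.1, 0, 0, 0]]}}

```text
time_s: 7.52
position: [0.5496, 0.1927, 0.0352]
tool_rot: [[-1.0, -0.002, -0.004], [-0.002, 1.0, 0.003], [0.004, 0.003, -1.0]]
ft_force: [-2.7, -0.2, 6.4]
grip_width: 0.0397
gripper_force: 37.3
```

Contact at 6.4 N, so the cap is down. I release and rise.

{"method": "jog_arm", "body": {"targets": [[0, 0, 0, 0, 0, 0], [0, 0, 0, 0, 0, 0], [0, 0, 0, 0, 0, 0], [0, 0, 0, 0, 0, 0], [0, 0, 0, 0, 0, 0]], "hand": 1}}

```text
time_s: 7.93
position: [0.5496, 0.1927, 0.0344]
tool_rot: [[-1.0, -0.001, -0.005], [-0.001, 1.0, 0.003], [0.005, 0.003, -1.0]]
ft_force: [-0.6, 1.3, 0.0]
grip_width: 0.0857
gripper_force: 0.0
```

{"method": "jog_arm", "body": {"targets": [[0, 0, -2, 0, 0, 0], [0, 0, -5, 0, 0, 0], [0, 0, -9, 0, 0, 0], [0, 0, -13, 0, 0, 0], [0, 0, -17, 0, 0, 0], [0, 0, -21, 0, 0, 0], [0, 0, -21, 0, 0, 0]]}}

```text
time_s: 8.52
position: [0.5527, 0.1924, 0.2528]
tool_rot: [[-1.0, -0.002, 0.01], [-0.002, 1.0, 0.005], [-0.01, 0.005, -1.0]]
ft_force: [-0.2, 0.7, 0.2]
grip_width: 0.0856
gripper_force: 0.0
```

```bash
sed -i 's/^G=.*/G=[.580,-.149,0,.1845]/' plan.py; python3 g.py .21
python3 - <<'E'
from plan import *
ims=env.get_image("top"); D=pts(ims,np.ones(ims["depth"].shape,bool))
C=D[(abs(D[:,0]-.55)<.045)&(abs(D[:,1]-.193)<.045)&(D[:,2]>.055)&(D[:,2]<.11)]
print(np.round(C.min(0),4),np.round(C.max(0),4),np.round(np.median(C,0),4),len(C))
save(ims,"t3.png",(170,250,140,220),5)
im=env.get_image("wrist"); D=pts(im,np.ones(im["depth"].shape,bool))
C=D[(abs(D[:,0]-.55)<.045)&(abs(D[:,1]-.193)<.045)&(D[:,2]>.055)&(D[:,2]<.11)]
print(np.round(C.min(0),4),np.round(C.max(0),4),np.round(np.median(C,0),4),len(C))
E
```

```text
8.5167 [0.5527 0.1924 0.2528] [-0.2  0.7  0.2] 0.0856 0.0
row [4.71, -35.51, 0.86, -2.5, -29.33, -10.29] rows~ 8.6
[0.5275 0.1734 0.055 ] [0.5667 0.2132 0.076 ] [0.5465 0.1921 0.0711] 245
[0.5288 0.1726 0.0559] [0.5687 0.2138 0.0749] [0.5473 0.1927 0.0727] 895
```

The cap stands in the rest with its top at 72 mm, as it should (6 + 66). Back to the gauge.

{"method": "jog_arm", "body": {"targets": [[4.7, -35.5, 0.9, -2.5, -29.3, -10.3], [4.7, -35.5, 0.9, -2.5, -29.3, -10.3], [4.7, -35.5, 0.9, -2.5, -29.3, -10.3], [4.7, -35.5, 0.9, -2.5, -29.3, -10.3], [4.7, -35.5, 0.9, -2.5, -29.3, -10.3], [4.7, -35.5, 0.9, -2.5, -29.3, -10.3], [4.7, -35.5, 0.9, -2.5, -29.3, -10.3], [4.7, -35.5, 0.9, -2.5, -29.3, -10.3]]}}

```text
time_s: 9.28
position: [0.5081, -0.1226, 0.2341]
tool_rot: [[-0.86, -0.183, 0.477], [-0.159, 0.983, 0.091], [-0.486, 0.003, -0.874]]
ft_force: [1.3, -0.8, -0.2]
grip_width: 0.0855
gripper_force: 0.0
```

```bash
python3 g.py .21
```

```text
9.2833 [ 0.5081 -0.1226  0.2341] [ 1.3 -0.8 -0.2] 0.0855 0.0
row [0.42, -3.91, -1.13, 0.12, -0.93, -0.1] rows~ 1.0
```

{"method": "jog_arm", "body": {"targets": [[0.4, -3.9, -1.1, 0, -0.9, 0], [0.4, -3.9, -1.1, 0, -0.9, 0], [0.4, -3.9, -1.1, 0, -0.9, 0], [0.4, -3.9, -1.1, 0, -0.9, 0]]}}

```text
time_s: 9.62
position: [0.5075, -0.1607, 0.2418]
tool_rot: [[-0.852, -0.183, 0.49], [-0.157, 0.983, 0.094], [-0.499, 0.003, -0.867]]
ft_force: [0.3, 0.0, 0.6]
grip_width: 0.0852
gripper_force: 0.0
```

```bash
python3 g.py .112
cat > m.py <<'E'
from plan import *
def uyx(P):
    o,d,R=axis(G); v=P-o; y=R[:,1]; return np.stack([v@d,v@y,v@np.cross(y,d)],1)*1000
def meas(cam,name=None,crop=None,s=4):
    im=env.get_image(cam)
    for t in ["index","pointer","knob"]:
        for r in env.regions_of(cam,t)[:2]:
            q=pts(im,r["pixels"])
            if len(q): q=uyx(q); print(cam,t,round(r["score"],2),np.round(r["point"]),len(q),"med",np.round(np.median(q,0),1),"lo",np.round(np.percentile(q,10,0),1),"hi",np.round(np.percentile(q,90,0),1))
    if name: save(im,name,crop,s)
    return im
E
python3 - <<'E'
from m import *
im=meas("wrist","w3.png",(120,240,200,360),5)
q=uyx(pts(im,np.ones(im["depth"].shape,bool)))
k=q[(abs(q[:,0]-138)<6)&(np.hypot(q[:,1],q[:,2])<14)]; print("knob top",np.median(k,0),k.min(0),k.max(0),len(k))
b=q[(q[:,1]>18)&(q[:,1]<55)&(abs(q[:,2])<12)&(q[:,0]>25)&(q[:,0]<90)]
for lo in range(18,54,3):
    c=b[(b[:,1]>=lo)&(b[:,1]<lo+3)]; print(lo,np.round(np.sort(c[:,0])[::-1][:12],1))
E
```

```text
9.6167 [ 0.5075 -0.1607  0.2418] [0.3 0.  0.6] 0.0852 0.0
row [0.12, -0.2, 9.72, 0.13, -0.06, -0.13] rows~ 2.3
wrist index 0.54 [176. 298.] 262 med [64.7 48.1 -1.7] lo [60.2 40.  -8.3] hi [66.1 56.8  7.3]
wrist pointer 0.7 [193. 252.] 610 med [ 1.377e+02 -1.000e-01 -2.700e+00] lo [37.7 -7.5 -8.9] hi [139.1  24.4   5.2]
wrist knob 0.87 [196. 256.] 682 med [137.4   0.6  -1.9] lo [36.4 -8.  -8.8] hi [139.1  28.    6.9]
knob top [138.16174302  -0.96766039  -0.84765471] [132.01833713 -10.45528046  -9.8980265 ] [140.11667708   9.21783033  10.82479182] 454
18 [82.1 82.1 82.  81.7 81.6 81.6 81.6 81.6 81.5 81.4 81.3 81.2]
21 [82.2 82.  81.8 81.7 81.3 81.3 81.3 81.2 81.2 81.1 81.1 81.1]
24 [80.3 80.  79.9 79.9 79.8 79.8 79.8 79.6 79.5 79.5 79.5 77.9]
27 [80.4 80.2 80.  80.  79.9 79.8 79.3 79.2 79.  79.  78.7 78.7]
30 [81.6 80.7 80.6 80.5 80.5 80.2 80.2 79.8 79.7 79.6 79.4 78.8]
33 [80.7 80.7 80.3 80.2 80.1 79.8 79.3 79.1 78.7 77.7 77.4 76.6]
36 [80.3 80.1 79.8 79.8 79.8 79.5 79.3 78.9 78.8 78.6 78.6 76.8]
39 [80.7 80.3 80.  79.7 79.6 79.6 79.3 79.1 79.  78.6 78.2 78.1]
42 [80.6 80.3 80.1 79.8 79.7 79.6 79.2 79.2 79.  79.  78.9 78.5]
45 [81.  79.8 79.6 77.  71.6 66.  66.  66.  66.  65.8 65.7 65.7]
48 [66.7 66.5 66.2 66.  66.  65.9 65.9 65.8 65.8 65.7 65.6 65.6]
51 [66.4 66.4 66.3 66.1 66.  66.  65.8 65.8 65.7 65.7 65.7 65.5]
```

View pics/w3.png

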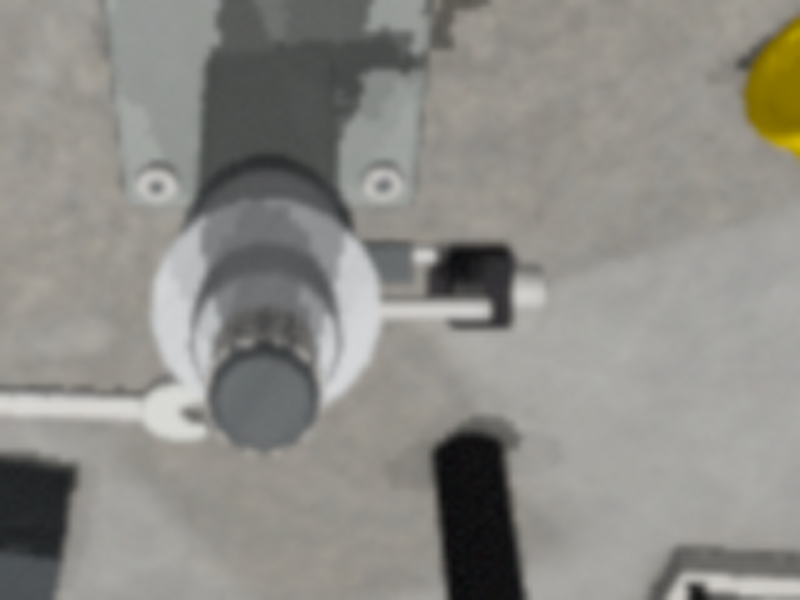

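The cap is off and the knob shows at crop (262,398), the pointer (390,262), the pale index tongue (425,257) and the clip (475,285). I read u at those pixels.

Run:
```python
from m import *
im=env.get_image("wrist"); m=np.zeros(im["depth"].shape,bool)
f=K(im)
for r in range(166,187,2):
    L=[]
    for c in range(272,306,2):
        m[:]=0; m[r,c]=1; q=pts(im,m); L.append("%5.1f"%uyx(q)[0,0] if len(q) else "  -  ")
    print(r," ".join(L))
m[:]=0; m[171,284:288]=1; print(np.round(uyx(pts(im,m)),1))
m[:]=0; m[171,275:281]=1; print(np.round(uyx(pts(im,m)),1))
im=env.get_image("top"); meas("top");
```

```text
166 -79.2 -80.2 -79.6 -77.7 -78.5 -78.8 -79.1 -79.1 -79.0 -77.4 -80.1 -78.9 -78.4 -78.3 -78.4 -78.6 -79.2
168  35.7  36.2  36.9  36.6  37.2  26.1  27.8  28.0  28.5  59.6   -    61.1  61.4  61.7  61.1 -79.7 -79.9
170  80.7  37.3  37.6  36.3  36.2  27.6  28.3  29.8  40.8  64.7  65.1  64.6  65.1  65.7  65.5 -82.6 -82.7
172  81.9  36.1  36.0  36.1  36.5 -86.3 -84.6  62.2  61.0  65.8  66.1  65.0  65.3  65.0  64.5  61.9  61.0
174  81.7  81.4  35.6  36.1  35.5 -87.7 -87.8  61.2  60.5  65.2  63.7  65.4  65.6  66.2  65.0  64.4  65.1
176  80.9  80.8 -91.1 -89.4 -89.3 -90.5 -89.0  61.1  62.3  67.5  70.4  70.8  65.4  65.5  64.1  63.8  64.5
178  79.2  79.7  77.8  78.9  79.0  78.3  77.8  79.1  79.2  78.9  78.0  78.9  79.0  66.6  65.9  64.6  64.3
180  80.4  80.7  80.3  79.6  79.7  78.4  80.8  78.7  80.9  79.7  79.9  80.2  80.1  64.4  67.0 -95.0 -95.0
182  80.1  81.2 -97.3 -96.8 -98.5 -96.7 -97.5 -96.3 -96.3  64.6  66.2  65.4  65.2  65.5  65.0 -96.9 -97.5
184  80.6  80.1 -100.5 -99.6 -99.4 -100.8 -100.5 -99.7 -99.9  65.2  64.4  64.9  64.9  65.2  65.7 -99.5 -100.3
186  79.3 -103.4 -103.0 -101.4 -102.4 -102.5 -102.9 -101.4 -103.7 -101.6 -102.8 -103.5 -102.8 -102.9 -101.9 -100.9 -100.7
[[-84.2  50.7  27.9]
 [ 58.4  35.9  -4.6]
 [ 58.6  37.1  -4.6]
 [ 59.6  38.   -4.8]]
[[35.1 26.6  0.8]
 [37.1 27.6  0.3]
 [36.8 28.9  0.4]
 [36.6 30.1  0.4]
 [39.2 31.  -0.2]
 [37.6 32.4  0.2]]
top index 0.45 [214. 298.] 52 med [63.7 50.   1.3] lo [60.3 43.4 -6.3] hi [66.2 56.5  7.3]
top index 0.33 [142. 281.] 196 med [-64.2  78.3 140.6] lo [-112.3   68.8  111.6] hi [-45.2  87.4 163.9]
top pointer 0.71 [228. 320.] 120 med [135.6   4.6   1.5] lo [35.2 -4.  -5.6] hi [139.6  26.9   8. ]
top knob 0.64 [227. 318.] 145 med [133.4   5.3   1.2] lo [34.7 -4.4 -5.7] hi [139.4  29.1   8. ]
```

Clip estimate: tongue top 61.2 minus pointer top 36.3 gives 24.9 mm, and the block top cross-checks to 24.9. I grip the knob with the TCP at about u 108.

{"method": "jog_arm", "body": {"targets": [[0.1, -0.2, 3, 0, 0, 0], [0.1, -0.2, 6, 0, 0, 0], [0.1, -0.2, 9, 0, 0, 0], [0.1, -0.2, 10, 0, 0, 0], [0.1, -0.2, 10, 0, 0, 0], [0.1, -0.2, 10, 0, 0, 0]]}}

```text
time_s: 10.62
position: [0.5568, -0.1541, 0.1568]
tool_rot: [[-0.851, -0.184, 0.492], [-0.159, 0.983, 0.093], [-0.501, 0.001, -0.865]]
ft_force: [0.2, 0.4, 0.1]
grip_width: 0.0853
gripper_force: 0.0
```

{"method": "jog_arm", "body": {"targets": [[0, 0, 0, 0, 0, 0], [0, 0, 0, 0, 0, 0], [0, 0, 0, 0, 0, 0], [0, 0, 0, 0, 0, 0], [0, 0, 0, 0, 0, 0], [0, 0, 0, 0, 0, 0], [0, 0, 0, 0, 0, 0], [0, 0, 0, 0, 0, 0]], "hand": 0, "newtons": 70}}

```text
time_s: 11.28
position: [0.5566, -0.1541, 0.1568]
tool_rot: [[-0.851, -0.184, 0.493], [-0.159, 0.983, 0.092], [-0.501, 0.0, -0.865]]
ft_force: [-5.1, -0.1, 5.8]
grip_width: 0.0179
gripper_force: 68.1
```

```bash
python3 g.py .108; python3 -c "
from m import *
print(uyx(np.array(env.observe()['position'])[None]))
meas('wrist')"
```

```text
11.2833 [ 0.5566 -0.1541  0.1568] [-5.1 -0.1  5.8] 0.0179 68.1
row [0.17, 0.07, 0.28, 0.01, 0.08, -0.0] rows~ 0.1
[[110.79495375  -0.71600748   1.72382537]]
wrist index 0.55 [205. 322.] 524 med [64.2 48.5 -2.9] lo [60.  38.5 -8.5] hi [65.6 57.5  3.1]
wrist pointer 0.71 [249. 256.] 1919 med [ 1.37e+02 -1.00e-01 -4.60e+00] lo [104.8  -7.4  -9.2] hi [139.    7.8   4.6]
wrist knob 0.77 [251. 260.] 1938 med [137.1  -0.   -4.6] lo [112.9  -7.3  -9.2] hi [139.    8.1   4.7]
```

{"method": "jog_arm", "body": {"targets": [[0, 0, -0.3, 0, 0, 0], [0, 0, -0.6, 0, 0, 0], [0, 0, -0.9, 0, 0, 0], [0, 0, -1.2, 0, 0, 0], [0, 0, -1.5, 0, 0, 0], [0, 0, -1.8, 0, 0, 0], [0, 0, -2.1, 0, 0, 0], [0, 0, -2.1, 0, 0, 0]]}}

```text
time_s: 12.15
position: [0.5465, -0.156, 0.1746]
tool_rot: [[-0.851, -0.183, 0.492], [-0.158, 0.983, 0.092], [-0.501, 0.001, -0.865]]
ft_force: [7.0, 0.9, -5.6]
grip_width: 0.0175
gripper_force: 68.6
```

{"method": "jog_arm", "body": {"targets": [[0, 0, -0.1, 0, 0, 0], [0, 0, -0.2, 0, 0, 0], [0, 0, -0.2, 0, 0, 0], [0, 0, -0.2, 0, 0, 0]]}}

```text
time_s: 12.48
position: [0.5457, -0.1562, 0.176]
tool_rot: [[-0.851, -0.183, 0.492], [-0.158, 0.983, 0.093], [-0.501, 0.001, -0.865]]
ft_force: [6.7, 0.9, -6.1]
grip_width: 0.0181
gripper_force: 68.5
```

```bash
cat > tip.py <<'E'
from m import *
import sys
s=env.observe(); print(s["time_s"],"tcp u",np.round(uyx(np.array(s['position'])[None]),2),np.round(s["ft_force"],1),s["grip_width"])
im=env.get_image("wrist"); q=uyx(pts(im,np.ones(im["depth"].shape,bool)))
def med(y0,y1,x0,x1,u0,u1):
    k=q[(q[:,1]>y0)&(q[:,1]<y1)&(q[:,2]>x0)&(q[:,2]<x1)&(q[:,0]>u0)&(q[:,0]<u1)]
    return np.round([np.median(k[:,0]),np.percentile(k[:,0],25),np.percentile(k[:,0],75),len(k)],2) if len(k) else None
print("pointer top",med(25,31.5,-4,3,32,75),"tongue top",med(36.5,38.5,-5,2,55,63.5),"block top",med(44,54,-8,-1,60,70),"flange",med(-24,24,-24,24,77,84))
if len(sys.argv)>1:
    c=proj(im,(lambda o,d,R:o+.055*d+.04*R[:,1])(*axis(G))).astype(int); print(c); save(im,sys.argv[1],(max(c[0]-50,0),c[0]+50,max(c[1]-65,0),c[1]+65),6)
E
python3 tip.py w4.png
```

```text
12.4833 tcp u [[133.01  -0.73   1.65]] [ 6.7  0.9 -6.1] 0.0180843609104703
pointer top [58.87 58.41 59.16 61.  ] tongue top [61.28 61.01 61.74 24.  ] block top [65.21 64.81 65.7  94.  ] flange [  80.69   80.22   81.14 1288.  ]
[195 302]
```

View pics/w4.png

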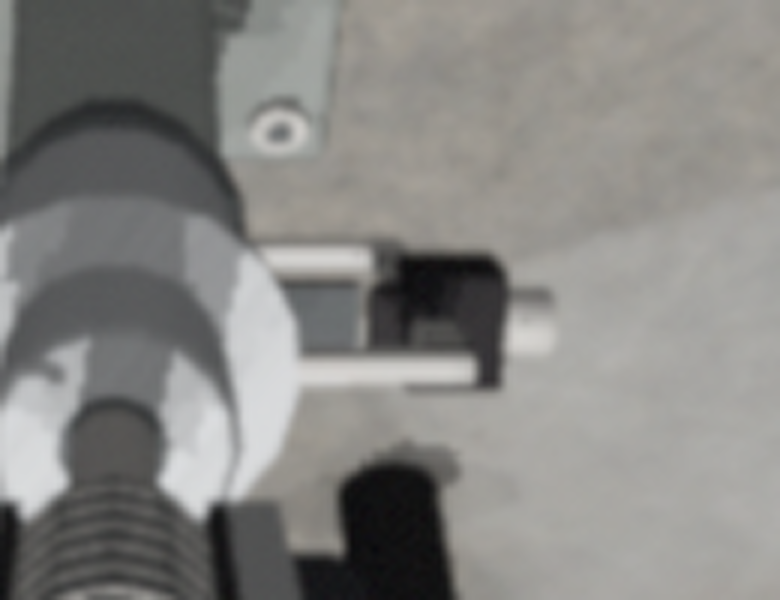

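The pointer is at crop (325,318), and the black index tongue and clip at (385,315) and (450,320). The pointer top is 2.4 mm short of the tongue top, so I ease out a bit more.

{"method": "jog_arm", "body": {"targets": [[0, 0, -0.08, 0, 0, 0], [0, 0, -0.16, 0, 0, 0], [0, 0, -0.24, 0, 0, 0], [0, 0, -0.24, 0, 0, 0], [0, 0, -0.24, 0, 0, 0]]}}

```text
time_s: 12.95
position: [0.5445, -0.1564, 0.178]
tool_rot: [[-0.851, -0.183, 0.492], [-0.158, 0.983, 0.093], [-0.501, 0.001, -0.865]]
ft_force: [7.6, 1.2, -5.7]
grip_width: 0.0182
gripper_force: 68.5
```

```bash
python3 tip.py; python3 tip.py w5.png
```

```text
12.95 tcp u [[135.36  -0.73   1.64]] [ 7.6  1.2 -5.7] 0.018184375669944877
pointer top [60.96 60.46 61.33 65.  ] tongue top [60.96 60.33 61.44 20.  ] block top [65.17 64.85 65.68 94.  ] flange [  80.65   80.2    81.13 1260.  ]
13.0 tcp u [[135.32  -0.72   1.64]] [ 7.2  0.6 -6.3] 0.017864625095548117
pointer top [61.24 60.8  61.56 63.  ] tongue top [61.08 60.88 61.62 20.  ] block top [65.11 64.69 65.51 93.  ] flange [  80.72   80.26   81.14 1253.  ]
[195 302]
```

Pointer and tongue are level within 0.2 mm. I hold.

{"method": "jog_arm", "body": {"targets": [[0, 0, 0, 0, 0, 0], [0, 0, 0, 0, 0, 0], [0, 0, 0, 0, 0, 0], [0, 0, 0, 0, 0, 0], [0, 0, 0, 0, 0, 0], [0, 0, 0, 0, 0, 0], [0, 0, 0, 0, 0, 0], [0, 0, 0, 0, 0, 0]]}}

```text
time_s: 13.72
position: [0.5445, -0.1563, 0.178]
tool_rot: [[-0.851, -0.183, 0.492], [-0.158, 0.983, 0.093], [-0.501, 0.001, -0.865]]
ft_force: [7.5, 1.4, -6.2]
grip_width: 0.0174
gripper_force: 68.5
```

{"method": "jog_arm", "body": {"targets": [[0, 0, 0, 0, 0, 0], [0, 0, 0, 0, 0, 0], [0, 0, 0, 0, 0, 0], [0, 0, 0, 0, 0, 0], [0, 0, 0, 0, 0, 0], [0, 0, 0, 0, 0, 0], [0, 0, 0, 0, 0, 0], [0, 0, 0, 0, 0, 0]]}}

```text
time_s: 14.38
position: [0.5445, -0.1564, 0.178]
tool_rot: [[-0.851, -0.183, 0.492], [-0.158, 0.983, 0.093], [-0.501, 0.001, -0.865]]
ft_force: [7.6, 0.8, -6.6]
grip_width: 0.018
gripper_force: 68.5
```

{"method": "jog_arm", "body": {"targets": [[0, 0, 0, 0, 0, 0], [0, 0, 0, 0, 0, 0], [0, 0, 0, 0, 0, 0], [0, 0, 0, 0, 0, 0], [0, 0, 0, 0, 0, 0], [0, 0, 0, 0, 0, 0], [0, 0, 0, 0, 0, 0], [0, 0, 0, 0, 0, 0]]}}

```text
time_s: 15.05
position: [0.5445, -0.1564, 0.178]
tool_rot: [[-0.851, -0.183, 0.492], [-0.158, 0.983, 0.093], [-0.501, 0.001, -0.865]]
ft_force: [7.5, -0.0, -6.0]
grip_width: 0.0179
gripper_force: 68.5
```

{"method": "jog_arm", "body": {"targets": [[0, 0, 0, 0, 0, 0], [0, 0, 0, 0, 0, 0], [0, 0, 0, 0, 0, 0], [0, 0, 0, 0, 0, 0], [0, 0, 0, 0, 0, 0], [0, 0, 0, 0, 0, 0], [0, 0, 0, 0, 0, 0], [0, 0, 0, 0, 0, 0]]}}

```text
time_s: 15.72
position: [0.5445, -0.1563, 0.178]
tool_rot: [[-0.851, -0.183, 0.492], [-0.158, 0.983, 0.093], [-0.501, 0.001, -0.865]]
ft_force: [7.0, 0.7, -6.1]
grip_width: 0.0177
gripper_force: 68.5
```

```bash
python3 tip.py
```

```text
15.7167 tcp u [[135.28  -0.71   1.6 ]] [ 7.   0.7 -6.1] 0.01769319287358031
pointer top [61.14 60.77 61.63 63.  ] tongue top [61.12 60.2  61.65 19.  ] block top [65.3  64.86 65.74 93.  ] flange [  80.67   80.21   81.12 1267.  ]
```

Held for 2.7 s. Now I ease it home slowly (total command +25.4 mm).

{"method": "jog_arm", "body": {"targets": [[0, 0, 0.18, 0, 0, 0], [0, 0, 0.36, 0, 0, 0], [0, 0, 0.54, 0, 0, 0], [0, 0, 0.72, 0, 0, 0], [0, 0, 0.9, 0, 0, 0], [0, 0, 1.08, 0, 0, 0], [0, 0, 1.26, 0, 0, 0], [0, 0, 1.44, 0, 0, 0]]}}

```text
time_s: 16.43
position: [0.5515, -0.155, 0.1657]
tool_rot: [[-0.851, -0.183, 0.492], [-0.158, 0.983, 0.093], [-0.501, 0.001, -0.865]]
ft_force: [5.0, 0.9, -2.8]
grip_width: 0.0178
gripper_force: 68.9
```

{"method": "jog_arm", "body": {"targets": [[0, 0, 0.15, 0, 0, 0], [0, 0, 0.3, 0, 0, 0], [0, 0, 0.45, 0, 0, 0], [0, 0, 0.6, 0, 0, 0], [0, 0, 0.75, 0, 0, 0], [0, 0, 0.9, 0, 0, 0], [0, 0, 1.0, 0, 0, 0], [0, 0, 1.0, 0, 0, 0]]}}

```text
time_s: 17.1
position: [0.5564, -0.1541, 0.157]
tool_rot: [[-0.851, -0.183, 0.492], [-0.158, 0.983, 0.092], [-0.501, 0.001, -0.865]]
ft_force: [4.6, 0.5, -2.2]
grip_width: 0.0179
gripper_force: 69.1
```

```bash
python3 tip.py
```

```text
17.1 tcp u [[111.06  -0.72   1.65]] [ 4.6  0.5 -2.2] 0.01793042266632527
pointer top [36.82 36.22 37.2  61.  ] tongue top [61.31 60.74 61.71 23.  ] block top [ 65.29  64.7   65.7  120.  ] flange [  80.66   80.22   81.06 1470.  ]
```

{"method": "jog_arm", "body": {"targets": [[0, 0, 0.04, 0, 0, 0], [0, 0, 0.08, 0, 0, 0], [0, 0, 0.12, 0, 0, 0], [0, 0, 0.16, 0, 0, 0], [0, 0, 0.16, 0, 0, 0], [0, 0, 0.16, 0, 0, 0]]}}

```text
time_s: 17.65
position: [0.5567, -0.1541, 0.1567]
tool_rot: [[-0.851, -0.184, 0.493], [-0.159, 0.983, 0.092], [-0.501, -0.0, -0.865]]
ft_force: [-8.3, 0.3, 11.0]
grip_width: 0.0181
gripper_force: 71.1
```

```bash
python3 tip.py
```

```text
17.65 tcp u [[110.71  -0.73   1.7 ]] [-8.3  0.3 11. ] 0.018139443647329105
pointer top [36.58 36.25 37.03 64.  ] tongue top [61.29 60.99 61.66 29.  ] block top [ 65.14  64.77  65.65 113.  ] flange [  80.68   80.25   81.1  1479.  ]
```

The knob is on its home stop, with force reversed. I release and back off along the axis.

{"method": "jog_arm", "body": {"targets": [[0, 0, 0, 0, 0, 0], [0, 0, 0, 0, 0, 0], [0, 0, 0, 0, 0, 0], [0, 0, 0, 0, 0, 0], [0, 0, 0, 0, 0, 0], [0, 0, 0, 0, 0, 0]], "hand": 1}}

```text
time_s: 18.2
position: [0.557, -0.1539, 0.1555]
tool_rot: [[-0.851, -0.183, 0.492], [-0.158, 0.983, 0.093], [-0.501, 0.001, -0.866]]
ft_force: [0.1, 0.3, 0.8]
grip_width: 0.085
gripper_force: 0.0
```

{"method": "jog_arm", "body": {"targets": [[0, 0, -2, 0, 0, 0], [0, 0, -5, 0, 0, 0], [0, 0, -8, 0, 0, 0], [0, 0, -11, 0, 0, 0], [0, 0, -13, 0, 0, 0], [0, 0, -13, 0, 0, 0], [0, 0, -13, 0, 0, 0], [0, 0, -13, 0, 0, 0]]}}

```text
time_s: 18.87
position: [0.4931, -0.1658, 0.2672]
tool_rot: [[-0.851, -0.183, 0.491], [-0.158, 0.983, 0.093], [-0.5, 0.002, -0.866]]
ft_force: [-0.0, 0.8, -0.1]
grip_width: 0.0855
gripper_force: 0.0
```

```bash
python3 tip.py
python3 - <<'E'
from m import *
im=env.get_image("top"); save(im,"t9.png",(90,290,120,380),3)
E
```

```text
18.8667 tcp u [[238.68  -0.52   0.92]] [-0.   0.8 -0.1] 0.08549752541654305
pointer top [36.6  36.01 37.21 28.  ] tongue top [61.15 60.37 61.82 12.  ] block top [65.1  64.52 65.55 46.  ] flange [ 80.63  80.17  81.1  621.  ]
```

View pics/t9.png

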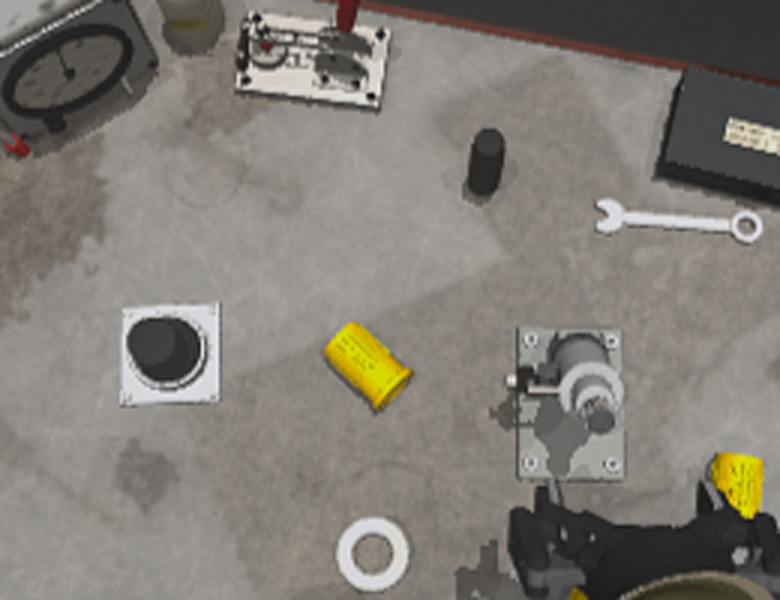

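The cap stands in the rest at (165,348) and the knob is home at (600,412). The ring, plug and spanner have not moved, and the gripper is clear. I hand in.

```bash
python3 -c "
from rig import env
print(env.close_job())"
```

```text
the job is handed in; nothing more can be done
None
```

Job handed in after about 19 s: the cap stands open end down in the rest, the pointer was held level with the index clip (within about 0.2 mm) for 2.7 s, the knob was eased home, and the clip, ring, plug and spanner were left where they were.

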